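# Slide the bottle board home under the capping head

### The job

With a fingertip, push the blue bottle board by its orange tab along its rails towards the capping head until it drops into its locating notches and sits level there, keeping both bottles standing in it. Then, with the board home, press the green ready button right down and let it go. Push only: do not lift the board or the bottles, do not press the button before the board is home, and leave the other things on the bench alone.

Things in the scene. Friction and masses are not known exactly. Their poses are not given: they have to be found in the camera images.
- track: Capping station, fixed: two white rails on an aluminium base between steel guides, with a steel capping head at the +x end. Origin at table level on the centre line; own x is the slide direction, z up. Rails run from x = -250 to +220 mm, tops 34 mm above the table; guides at y = +-52 to 61 mm, tops 50 mm above the table (board has 2 mm clearance each side).
- track_home (a point): Point on the track's centre line, at rail top height (34 mm), at which the board's origin lies along the rails when home; axes as track. Yellow marks on the guides lie there. Notches 6 mm deep, 16 mm long in the rails take the board's 12 mm long feet, so it drops 6 mm, level, only within +-2 mm of here. Fully home its origin is 6 mm below this point.
- chucks (a point): Underside of the two black capping chucks, midway between them, 154 mm above the table. A grey arm 70 mm wide carries them: from 35 mm behind this point (-x of the track) to the head's cabinet, 200 to 240 mm above the table. At home the two bottles stand below the chucks.
- end_stop (a point): Top middle of the dark end stop of the rails, face towards the board, 50 mm high. A board pushed past its notches runs on until its leading edge is here, 70 mm too far. The cabinet, 200 mm high and 150 mm wide, begins 15 mm behind it.
- board: Loose blue plastic board, 160 (x) x 100 (y) x 14 mm, about 0.4 kg, between the guides. Origin at its middle, level with the undersides of its four black feet; own x is the slide direction, as the track's. Plate from z = 8 to 22 mm above the origin. Origin 34 mm above the table riding on the rails, 28 mm when home. Two leading pockets hold bottles. It starts 115 to 215 mm short of home.
- push_tab (a point): Middle of the rear face of the orange upright tab at the board's trailing end (board x = -80 mm): push here towards +x; a few N slide it, and in its notches it stops dead. Tab 70 mm wide (y), 8 mm thick, top 16 mm above this point, plate top 20 mm below it; this point is 76 mm above the table riding, 70 mm home. Only the low rails and guides lie behind it.
- bottle0: Amber bottle with white cap, 33 mm diameter, 78 mm tall, about 60 g, loose in a leading pocket of the board (at board y = +23 mm). Origin at the centre of its underside.
- bottle1: The same, at board y = -23 mm.
- ready (a joint): Travel of the green ready button, m: 0 up, 0.006 fully down; it springs back. About 5 N for the full travel.
- ready_top (a point): Centre of the top face of the green push button, 32 mm diameter, pressed straight down; it stands on a grey box 80 x 80 x 30 mm, fixed on the bench.
- spare0: Spare capped amber bottle, 33 mm diameter, 78 mm tall, standing on the bench; origin under its centre. Leave alone.
- spare1: As spare0.
- spare2: As spare0.
- driver: Screwdriver with red handle lying on the bench. Leave alone.
- roll: Paper label roll, 90 mm diameter, 35 mm high, lying flat on the bench; origin under its centre. Leave alone.
There are look-alikes about, which are no part of the job. What is shaped like the board but turquoise is not meant.

How it is judged:
By the outcome, as a careful person would: the job done as asked, in the order asked, and still so for the second after the job is handed in, with the robot touching nothing.
It also fails if it takes over 48 s, if anything falls off the work surface, if the arm or the gripper's body presses on something with over 40 N, if the wrist force passes 120 N, or if a joint passes its speed limit or range.

### The arm

A 6-joint arm with a two-finger parallel gripper is mounted at the origin on the work surface. World frame = base frame: x ahead of the robot, y to its left, z up, the work surface at z = 0. Lengths are in m, angles in degrees, forces in N, time in s.
With the tool pointing down it reaches from about 0.25 to 0.775 m from the base axis. Payload 4 kg.
Tool frame: the origin (TCP) lies midway between the tips of the shut fingers; the grasp point (between the pads) lies 19 mm behind it; x points along the fingers, y is the direction in which the jaws open and shut, and the axes are right-handed (so a half turn about x gives the same grasp; the last joint's range is limited). The gripper opens to 94 mm and grips with 3 to 60 N. Pads are 16 mm wide; open, the fingers measure 119 mm over their backs; the gripper's body (75 mm by 177 mm) begins 78 mm behind the grasp point.
Start: joints at [-75.522, 4.996, 78.535, -0, 96.463, -5.907], TCP at [0.192, -0.516, 0.206] pointing down, gripper open.
Joint ranges: [-177.83, 177.83], [-43.37, 116.18], [15.69, 146.23], [-61.86, 241.86], [9.47, 152.12], [-147.06, 147.06]. Speed limits (degrees/s): [159.86, 159.86, 180, 180, 180, 180].

### API

Orientations are given as a 3x3 rotation matrix whose columns are the frame's x, y, z axes.
In Python, from station import ctrl gives the robot as it stands. The module is installed in compiled form; this text tells all that it offers.
- The arm moves only by the shell command python3 -m pendant 'ROWS' [OPENING] [FORCE]. ROWS is JSON, a list of rows, each an object with "linear": the shift along the tool's x, y, z in units of 30 mm (1.0 is 30 mm), a list of three; "delta_rot": the turn, a rotation vector about the tool's x, y, z in units of 0.15 rad (1.0 is 0.15 rad), a list of three. A call has exactly 5 rows; each row shifts and turns the commanded pose from where the row before left it, along the tool's axes as they then stand; what a row does not reach is not made up. A row lasts 1/10 s, in which the tool goes at most 50 mm and 8.59 degrees, less where a joint would pass 70% of its speed; a pose out of reach is approached as far as the arm can. A call with a number of a shift or a turn outside -1 to 1 is refused whole. A call with a gripper value outside its range is refused whole. OPENING is the closure, from -1 (fully open) to 1 (shut), set as the call begins (- or left out, the last holds). The fingers move at their own pace and stop on an object; FORCE is the grip in N (left out, the last holds). Time passes only in rows, so rows that do not move let the fingers close, or fill a call up. It gives the time, the measured TCP pose, the force and the opening at its end, in the units of the state.
- ctrl.state(): the state, without advancing time (a new reading comes with each control period).
- ctrl.read_camera(name): name is "scene" or "top" or "wrist"; returns a dict with "pixels" (420x560x3 uint8, blue, green, red), "fx", "fy", "cx", "cy" (pixels), "D" ([k1, k2, p1, p2, k3] as OpenCV has them; the pictures are not rectified), "rvec" (rotation vector, rad) and "tvec" (3), from world to camera coordinates, as OpenCV has them. Camera axes: x right, y down, z forward; pixel columns grow to the right and rows downward; lengths in m; the calibration is good to about 2 mm. A picture is of the moment at which its call begins. There is no depth.
- ctrl.close_job(): hands the job in, once; it reports no verdict.
The state is a dict: "time_s": time; "joints": joint angles; "qvel": joint speeds; "effort": joint torques, N m; "tcp_pos": TCP position; "orientation": TCP orientation; "force": force on the tool from outside, world axes, zero at the start; "wrist_torque": the same for the moment, N m; "gripper_width": finger opening in m.
Only numpy, scipy, OpenCV 4.12 (cv2) and the standard library are available. Lean on these libraries where they do the work, as an engineer would, in place of code of your own. Each camera call takes 0.05 s, during which the arm holds its last target.

## Working session

There is one attempt and no reset: what is moved stays moved. The work goes in short steps, Python scripts to look and compute and a shell command to move; the robot and the scene stay as the last step left them, time stands still between calls to the robot, and variables do not carry over. Pictures are saved under pics/ and viewed, and the job is handed in when it is done.

```bash
mkdir -p pics
cat > h.py <<'E'
import numpy as np, cv2
from station import ctrl
def snap(n,name):
    d=ctrl.read_camera(n); np.save('/tmp/%s.npy'%name,d,allow_pickle=True); cv2.imwrite('pics/%s.png'%name,d['pixels']); return d
def load(name): return np.load('/tmp/%s.npy'%name,allow_pickle=True).item()
def K(d): return np.array([[d['fx'],0,d['cx']],[0,d['fy'],d['cy']],[0,0,1.]])
def ray(d,px):
    u=cv2.undistortPoints(np.array([[px]],float),K(d),np.array(d['D'],float))[0,0]
    R=cv2.Rodrigues(np.array(d['rvec'],float))[0]; t=np.array(d['tvec'],float).ravel()
    return -R.T@t, R.T@np.array([u[0],u[1],1.])
def atz(d,px,z):
    o,v=ray(d,px); return o+v*(z-o[2])/v[2]
def proj(d,P):
    return cv2.projectPoints(np.array(P,float).reshape(-1,3),np.array(d['rvec'],float),np.array(d['tvec'],float),K(d),np.array(d['D'],float))[0][:,0]
def crop(name,x0,y0,x1,y1,s,out):
    im=cv2.imread('pics/%s.png'%name)[y0:y1,x0:x1]; cv2.imwrite('pics/%s.png'%out,cv2.resize(im,None,fx=s,fy=s,interpolation=cv2.INTER_CUBIC))
E
python3 - <<'E'
from h import *
for n in ['scene','top','wrist']:
    d=snap(n,n+'0'); print(n,ray(d,(280,210)))
s=ctrl.state(); print(s['time_s'],s['tcp_pos'],s['orientation'])
E
```

```text
scene (array([ 1.24372308, -0.14777856,  0.97181707]), array([-0.61546479,  0.11935843, -0.77930711]))
top (array([ 0.44528108, -0.03676345,  1.10035035]), array([ 0.1343315 , -0.02708631, -0.99090691]))
wrist (array([ 0.25844265, -0.49049262,  0.38354355]), array([-0.23230151, -0.08678022, -0.96876645]))
0.15 [ 0.19146715 -0.51515084  0.20458572] [[-4.25045950e-04  3.48321453e-01 -9.37375050e-01]
 [ 1.63324386e-03 -9.37373643e-01 -3.48321670e-01]
 [-9.99998576e-01 -1.67901476e-03 -1.70467002e-04]]
```

View pics/scene0.png

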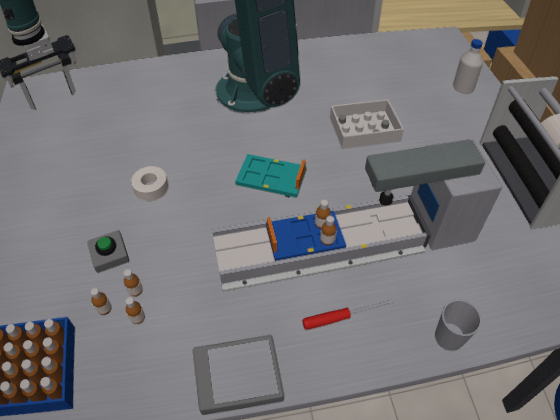

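View pics/top0.png

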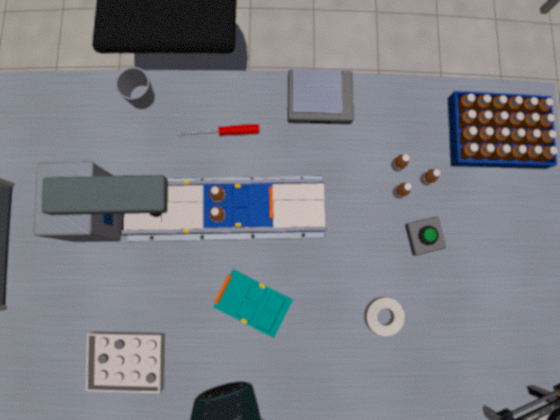

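The top view shows the blue board with its tab at about (271,204), and the bottle caps at (215,191) and (215,210). The button is at (429,235), with the capping head on the left, so slide is about world +y.

Look-alikes:
- Board: blue board at top (238,204), turquoise plate at (254,303), blue bottle crate at (505,130). I choose the blue one on the rails.
- Button: green button at (429,235), and no other one is visible.

I'll check this in close crops.

Run:
```python
from h import *
crop('top0',110,165,340,250,3.4,'tc0')
crop('scene0',200,180,440,300,3.3,'sc0')
crop('top0',390,140,460,270,4.5,'tb0')
```

```text
(no output)
```

View pics/tc0.png

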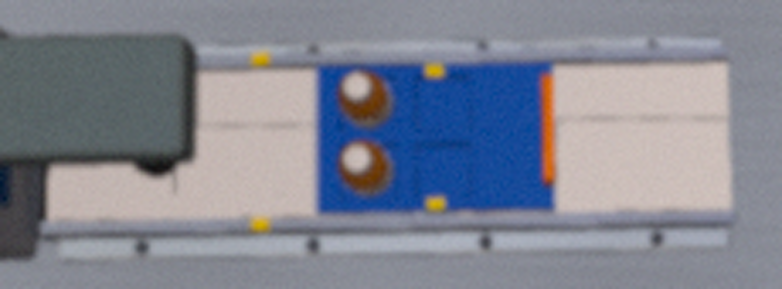

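View pics/sc0.png

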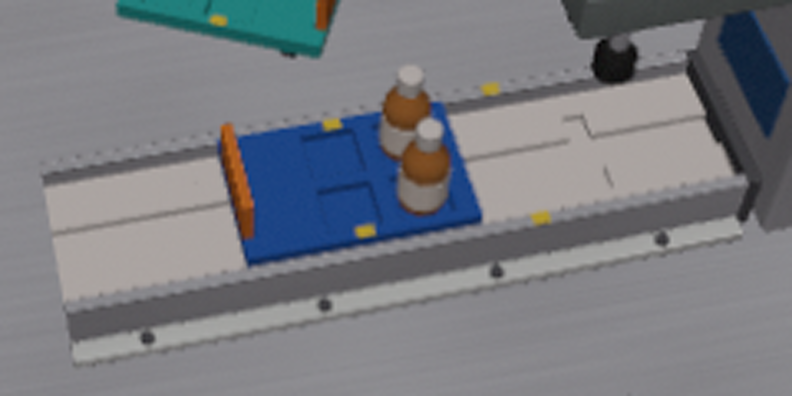

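View pics/tb0.png

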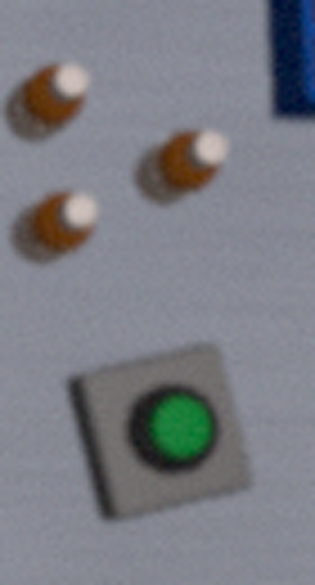

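The crops confirm the choice: a blue board with an orange tab on the rails, two bottles leading, yellow marks on board and guides. Now the measurements.

Run:
```python
from h import *
d=load('top0'); e=load('scene0')
T=lambda x,y,z:atz(d,((x+.5)/3.4-.5+110,(y+.5)/3.4-.5+165),z)
S=lambda x,y,z:atz(e,((x+.5)/3.3-.5+200,(y+.5)/3.3-.5+180),z)
np.set_printoptions(precision=4,suppress=True)
print('home',T(260,59,.05),T(260,225,.05),S(491,89,.05),S(541,217,.05))
print('board',T(434,71,.056),T(435,204,.056),S(332,124,.056),S(366,231,.056))
print('tabtop rear edge',T(553,75,.092),T(554,183,.092),S(227,124,.092),S(249,234,.092))
print('guide ends',T(722,45,.05),T(733,220,.05), S(43,178,.05),S(68,305,.05))
print('chuck', T(157,165,.154))
B=lambda x,y,z:atz(d,((x+.5)/4.5-.5+390,(y+.5)/4.5-.5+140),z)
for z in(.04,.05): print('btn',B(183,426,z),atz(e,(105,244),z))
print('box top corners',B(217,343,.03),B(78,378,.03),B(112,519,.03),B(252,486,.03))
for p in [(70,78),(210,148),(80,211)]: print('spare',B(*p,.078))
crop('scene0',70,220,160,330,5,'sb0')
```

```text
home [0.6507 0.1526 0.05  ] [0.5373 0.149  0.05  ] [0.5359 0.152  0.05  ] [0.6486 0.1551 0.05  ]
board [0.6426 0.0334 0.056 ] [0.5521 0.0311 0.056 ] [0.5498 0.0337 0.056 ] [0.6412 0.0366 0.056 ]
tabtop rear edge [ 0.6341 -0.0468  0.092 ] [ 0.5629 -0.0481  0.092 ] [ 0.564  -0.0417  0.092 ] [ 0.6532 -0.0435  0.092 ]
guide ends [ 0.6644 -0.1629  0.05  ] [ 0.544 -0.17   0.05 ] [ 0.5539 -0.1676  0.05  ] [ 0.6577 -0.1629  0.05  ]
chuck [0.5641 0.1948 0.154 ]
btn [ 0.5356 -0.4214  0.04  ] [ 0.5302 -0.4145  0.04  ]
btn [ 0.5347 -0.4178  0.05  ] [ 0.5379 -0.4116  0.05  ]
box top corners [ 0.581  -0.4451  0.03  ] [ 0.5614 -0.3684  0.03  ] [ 0.487  -0.3852  0.03  ] [ 0.5048 -0.4622  0.03  ]
spare [ 0.7114 -0.3535  0.078 ]
spare [ 0.6762 -0.4266  0.078 ]
spare [ 0.6419 -0.3567  0.078 ]
```

View pics/sb0.png

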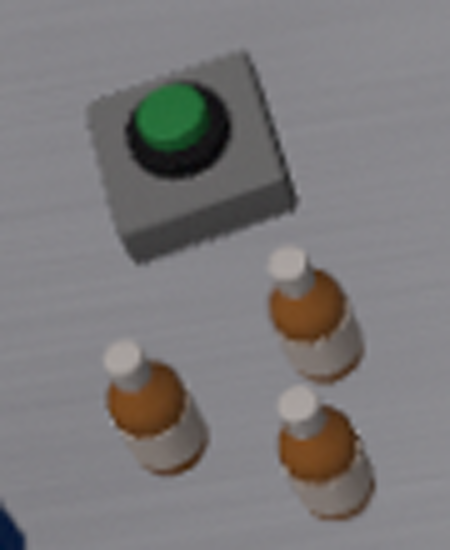

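View pics/wrist0.png

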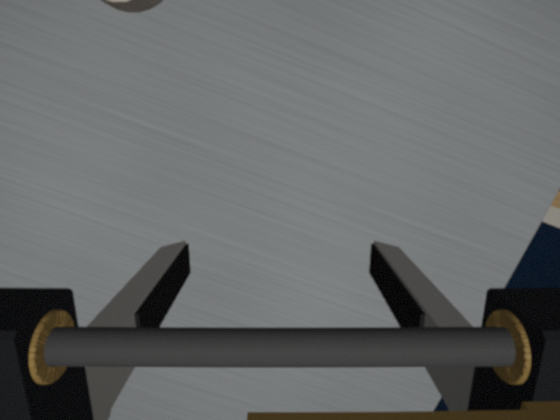

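```bash
cat >> h.py <<'E'
from scipy.spatial.transform import Rotation as Ro
def st():
    s=ctrl.state(); return s,np.array(s['tcp_pos']),np.array(s['orientation'])
def sim(p,R,rows):
    p=p.copy();R=R.copy()
    for l,r in rows:
        p=p+R@(np.array(l)*.03); R=R@Ro.from_rotvec(np.array(r)*.15).as_matrix()
    return p,R
U=np.array([-.031,.9995,0]); V=np.array([-.9995,-.031,0]); Z=np.array([0,0,1.])
def goalR(th):
    th=np.radians(th); x=np.sin(th)*U-np.cos(th)*Z; y=-V; return np.c_[x,y,np.cross(x,y)]
def need(pg,Rg):
    s,p,R=st(); rv=Ro.from_matrix(R.T@Rg).as_rotvec()/.15
    print('tool shift units',R.T@(pg-p)/.03,'rot units',rv,'pos',p,'t',s['time_s'],'F',s['force'])
np.set_printoptions(precision=3,suppress=True)
E
python3 - <<'E'
from h import *
s,p,R=st()
# constant tool-frame dir with rotation
rows=[([0,.2,-1],[-1,0,0])]*5+[([0,.6,-1],[-1,0,0])]*3+[([0,.6,-1],[-.33,0,0])]+[([0,.9,-.9],[0,0,0])]*1
for k in(5,10):
    print(sim(p,R,rows[:k])[0])
need(np.array([.601,-.09,.13]),goalR(25))
d=load('top0')
T=lambda x,y,z:atz(d,((x+.5)/3.4-.5+110,(y+.5)/3.4-.5+165),z)
print('caps',T(357,86,.034+.078+.01),T(357,160,.034+.078+.01),'armend',T(190,40,.24),T(190,155,.24))
E
```

```text
[ 0.326 -0.449  0.205]
[ 0.449 -0.323  0.205]
tool shift units [  2.504  -8.525 -17.732] rot units [-8.169  2.512 -1.802] pos [ 0.191 -0.515  0.205] t 0.15 F [-0.467  1.017 -0.131]
caps [0.62  0.078 0.122] [0.573 0.076 0.122] armend [0.624 0.158 0.24 ] [0.559 0.156 0.24 ]
```

```bash
python3 -m pendant '[{"linear":[-0.2,-0.4,-1],"delta_rot":[-1,0,0]},{"linear":[-0.2,-0.2,-1],"delta_rot":[-1,0,0]},{"linear":[-0.2,0,-1],"delta_rot":[-1,0,0]},{"linear":[-0.2,0.3,-1],"delta_rot":[-1,0,0]},{"linear":[-0.2,0.5,-1],"delta_rot":[-1,0,0]}]' 1 20
python3 -c "
from h import *
need(np.array([.601,-.10,.13]),goalR(0))"
```

```text
time_s: 0.65
tcp_pos: [0.3201, -0.4237, 0.2355]
orientation: [[-0.0, 0.896, -0.443], [0.0, -0.443, -0.896], [-1.0, -0.0, -0.0]]
force: [1.0, -1.0, -0.4]
gripper_width: 0.0574
tool shift units [  3.515   3.61  -13.822] rot units [-3.27  -0.001  0.002] pos [ 0.32  -0.424  0.235] t 0.65 F [ 0.969 -1.043 -0.402]
```

```bash
python3 -m pendant '[{"linear":[0,0.3,-1],"delta_rot":[-1,0,0]},{"linear":[0,0.5,-1],"delta_rot":[-1,0,0]},{"linear":[0,0.7,-1],"delta_rot":[-1,0,0]},{"linear":[0,0.9,-1],"delta_rot":[-0.27,0,0]},{"linear":[0,0.9,-1],"delta_rot":[0,0.5,0]}]'
python3 -c "
from h import *
need(np.array([.601,-.09,.13]),goalR(25));need(np.array([.601,-.09,.13]),goalR(-25))"
```

```text
time_s: 1.15
tcp_pos: [0.4448, -0.2885, 0.2361]
orientation: [[-0.001, 1.0, 0.028], [0.076, 0.028, -0.997], [-0.997, 0.001, -0.076]]
force: [0.9, 0.1, 0.6]
gripper_width: 0.0176
tool shift units [ 4.022  5.389 -6.178] rot units [-0.015  2.4   -0.009] pos [ 0.445 -0.289  0.236] t 1.15 F [0.943 0.063 0.64 ]
tool shift units [ 4.022  5.389 -6.178] rot units [-0.018 -3.418 -0.001] pos [ 0.445 -0.289  0.236] t 1.15 F [0.943 0.063 0.64 ]
```

```bash
python3 -m pendant '[{"linear":[0,1,-1],"delta_rot":[0,0.5,0]},{"linear":[0,1,-1],"delta_rot":[0,0.5,0]},{"linear":[0,1,-0.8],"delta_rot":[0,0.5,0]},{"linear":[0,1,-0.8],"delta_rot":[0,0.5,0]},{"linear":[0,1,-0.5],"delta_rot":[0,0.4,0]}]'
python3 -c "
from h import *
need(np.array([.601,-.09,.13]),goalR(25))"
```

```text
time_s: 1.65
tcp_pos: [0.5918, -0.1664, 0.2603]
orientation: [[-0.012, 1.0, 0.024], [0.424, 0.026, -0.905], [-0.906, -0.0, -0.424]]
force: [-0.6, -0.4, 0.4]
gripper_width: 0.0003
tool shift units [ 5.009  0.376 -0.457] rot units [-0.028 -0.01  -0.01 ] pos [ 0.592 -0.166  0.26 ] t 1.65 F [-0.608 -0.39   0.409]
```

```bash
python3 -m pendant '[{"linear":[1,0.1,0],"delta_rot":[0,0,0]},{"linear":[1,0.1,0],"delta_rot":[0,0,0]},{"linear":[1,0.1,0],"delta_rot":[0,0,0]},{"linear":[1,0,0],"delta_rot":[0,0,0]},{"linear":[0.9,0,0],"delta_rot":[0,0,0]}]'
python3 - <<'E'
from h import *
need(np.array([.6005,-.075,.068]),goalR(25))
snap('scene','s1'); snap('top','t1'); crop('s1',180,120,460,300,2.8,'s1c');crop('t1',110,140,400,300,2.7,'t1c')
E
```

```text
time_s: 2.15
tcp_pos: [0.5977, -0.1048, 0.1247]
orientation: [[-0.012, 1.0, 0.023], [0.422, 0.026, -0.906], [-0.907, -0.002, -0.422]]
force: [0.8, 0.2, 0.5]
gripper_width: 0.0004
tool shift units [ 2.133  0.123 -0.101] rot units [-0.037  0.005 -0.004] pos [ 0.598 -0.105  0.125] t 2.15 F [0.754 0.223 0.53 ]
```

View pics/s1c.png

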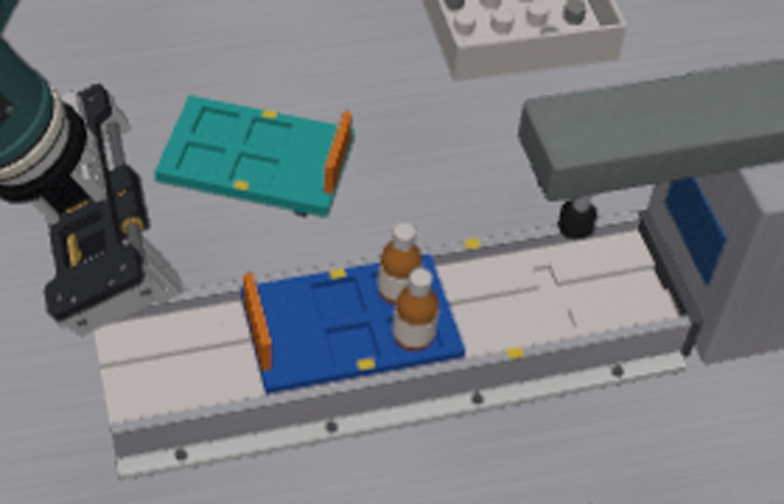

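View pics/t1c.png

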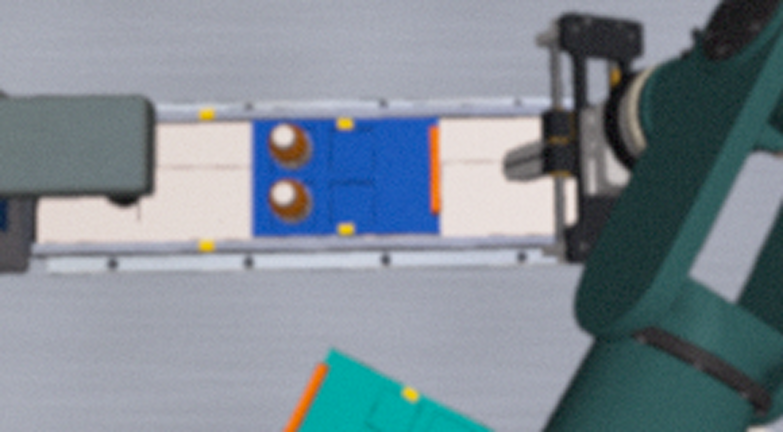

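The gripper is shut behind the tab, with its fingertip at about (505,165) in the crop and lined up with the tab middle at (434,169). Next I descend.

```bash
python3 -m pendant '[{"linear":[0.5,0.05,0],"delta_rot":[0,0,0]},{"linear":[0.6,0.05,0],"delta_rot":[0,0,0]},{"linear":[0.6,0,0],"delta_rot":[0,0,0]},{"linear":[0.3,0,0],"delta_rot":[0,0,0]},{"linear":[0,0,0],"delta_rot":[0,0,0]}]'
python3 - <<'E'
from h import *
s,p,R=st(); print(R.T@U, R.T@Z, s['force'])
snap('wrist','w2'); snap('scene','s2'); crop('s2',180,180,460,300,2.8,'s2c')
E
```

```text
time_s: 2.75
tcp_pos: [0.6002, -0.0801, 0.0718]
orientation: [[-0.012, 1.0, 0.023], [0.422, 0.026, -0.906], [-0.907, -0.001, -0.422]]
force: [-0.6, -1.0, -0.3]
gripper_width: 0.0003
[ 0.422 -0.005 -0.907] [-0.907 -0.001 -0.422] [-0.613 -1.021 -0.267]
```

View pics/w2.png

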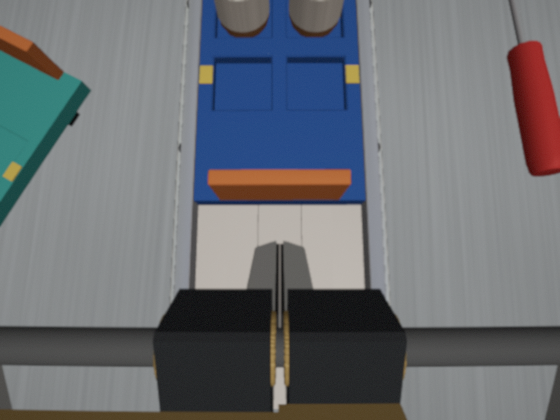

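View pics/s2c.png

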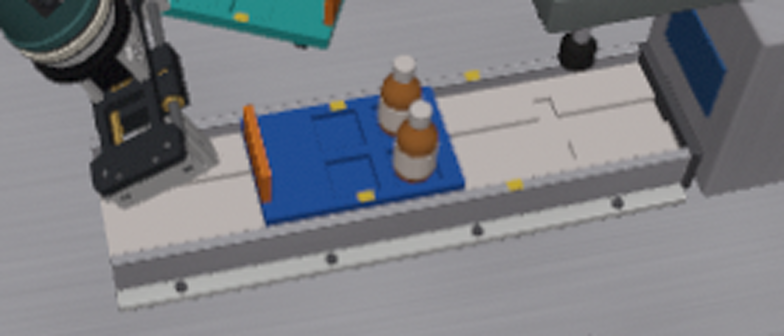

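The wrist view shows the shut fingertip at (280,243) centred below the tab (centre at (280,183)). The bottles stand. I'll close the gap, then push gently.

```bash
python3 -m pendant '[{"linear":[0.08,0,-0.11],"delta_rot":[0,0,0]},{"linear":[0.08,0,-0.11],"delta_rot":[0,0,0]},{"linear":[0.08,0,-0.11],"delta_rot":[0,0,0]},{"linear":[0.06,0,-0.12],"delta_rot":[0,0,0]},{"linear":[0.06,0,-0.12],"delta_rot":[0,0,0]}]'
python3 -m pendant '[{"linear":[0.03,0,-0.06],"delta_rot":[0,0,0]},{"linear":[0.03,0,-0.06],"delta_rot":[0,0,0]},{"linear":[0.03,0,-0.06],"delta_rot":[0,0,0]},{"linear":[0.03,0,-0.06],"delta_rot":[0,0,0]},{"linear":[0.03,0,-0.06],"delta_rot":[0,0,0]}]'
python3 - <<'E'
from h import *
snap('wrist','w3')
E
```

```text
time_s: 3.35
tcp_pos: [0.6, -0.0598, 0.0699]
orientation: [[-0.011, 1.0, 0.023], [0.421, 0.026, -0.907], [-0.907, 0.0, -0.421]]
force: [0.0, -0.2, 0.3]
gripper_width: 0.0006
time_s: 3.85
tcp_pos: [0.6001, -0.0515, 0.0697]
orientation: [[-0.009, 1.0, 0.023], [0.419, 0.025, -0.908], [-0.908, 0.001, -0.419]]
force: [0.1, -2.8, 0.6]
gripper_width: 0.0004
```

View pics/w3.png

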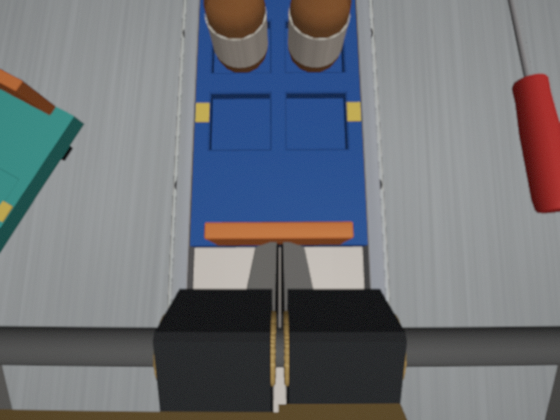

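Contact: the tab meets the fingertip with 2.8 N. Pushing on at about 30 mm/s.

```bash
python3 -m pendant '[{"linear":[0.03,0,-0.06],"delta_rot":[0,0,0]},{"linear":[0.04,0,-0.08],"delta_rot":[0,0,0]},{"linear":[0.04,0,-0.09],"delta_rot":[0,0,0]},{"linear":[0.04,0,-0.09],"delta_rot":[0,0,0]},{"linear":[0.04,0,-0.09],"delta_rot":[0,0,0]}]'
python3 -m pendant '[{"linear":[0.04,0,-0.09],"delta_rot":[0,0,0]},{"linear":[0.04,0,-0.09],"delta_rot":[0,0,0]},{"linear":[0.04,0,-0.09],"delta_rot":[0,0,0]},{"linear":[0.04,0,-0.09],"delta_rot":[0,0,0]},{"linear":[0.04,0,-0.09],"delta_rot":[0,0,0]}]'
python3 - <<'E'
from h import *
snap('wrist','w4')
E
```

```text
time_s: 4.4
tcp_pos: [0.5994, -0.0364, 0.0696]
orientation: [[-0.011, 1.0, 0.023], [0.421, 0.026, -0.907], [-0.907, 0.0, -0.421]]
force: [0.3, -3.9, 0.9]
gripper_width: 0.0008
time_s: 4.9
tcp_pos: [0.5989, -0.0215, 0.0697]
orientation: [[-0.011, 1.0, 0.023], [0.421, 0.026, -0.907], [-0.907, -0.0, -0.421]]
force: [-0.2, -3.1, 0.4]
gripper_width: 0.0003
```

View pics/w4.png

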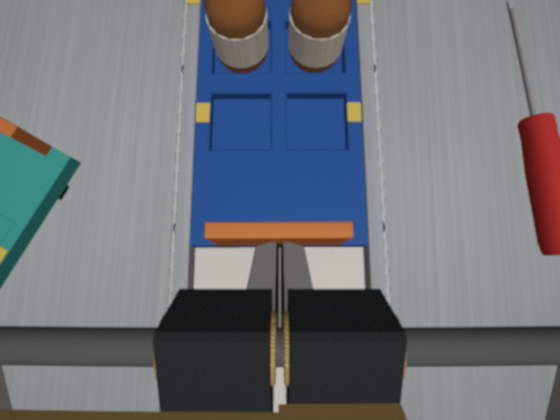

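The board is moving with the fingertip: its marks stay at (203,112) and (354,112) while the guide marks come in at the top edge (193,2). The bottles are upright, so I continue.

```bash
python3 -m pendant '[{"linear":[0.04,0,-0.09],"delta_rot":[0,0,0]},{"linear":[0.04,0,-0.09],"delta_rot":[0,0,0]},{"linear":[0.04,0,-0.09],"delta_rot":[0,0,0]},{"linear":[0.04,0,-0.09],"delta_rot":[0,0,0]},{"linear":[0.04,0,-0.09],"delta_rot":[0,0,0]}]'
python3 -m pendant '[{"linear":[0.04,0,-0.09],"delta_rot":[0,0,0]},{"linear":[0.04,0,-0.09],"delta_rot":[0,0,0]},{"linear":[0.04,0,-0.09],"delta_rot":[0,0,0]},{"linear":[0.04,0,-0.09],"delta_rot":[0,0,0]},{"linear":[0.04,0,-0.09],"delta_rot":[0,0,0]}]'
python3 -m pendant '[{"linear":[0.04,0,-0.09],"delta_rot":[0,0,0]},{"linear":[0.04,0,-0.09],"delta_rot":[0,0,0]},{"linear":[0.04,0,-0.09],"delta_rot":[0,0,0]},{"linear":[0.04,0,-0.09],"delta_rot":[0,0,0]},{"linear":[0.04,0,-0.09],"delta_rot":[0,0,0]}]'
python3 - <<'E'
from h import *
snap('wrist','w5')
E
```

```text
time_s: 5.45
tcp_pos: [0.5984, -0.0067, 0.0698]
orientation: [[-0.011, 1.0, 0.023], [0.421, 0.026, -0.907], [-0.907, -0.001, -0.422]]
force: [-0.8, -2.1, -1.3]
gripper_width: 0.0004
time_s: 5.95
tcp_pos: [0.5982, 0.0079, 0.0702]
orientation: [[-0.011, 1.0, 0.023], [0.421, 0.026, -0.907], [-0.907, -0.0, -0.421]]
force: [0.3, -1.6, -2.2]
gripper_width: 0.0003
time_s: 6.45
tcp_pos: [0.5979, 0.0227, 0.0706]
orientation: [[-0.011, 1.0, 0.023], [0.421, 0.026, -0.907], [-0.907, -0.0, -0.421]]
force: [0.4, -2.3, -1.6]
gripper_width: 0.0006
```

View pics/w5.png

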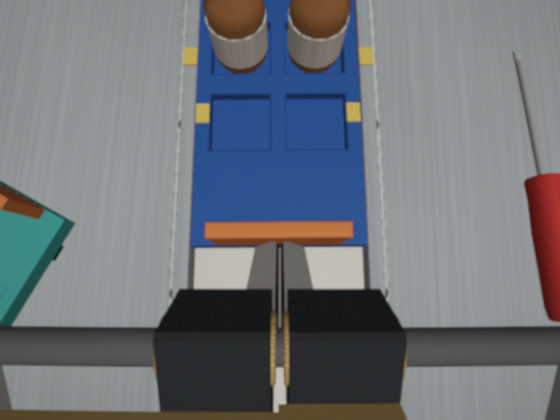

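Run:
```python
from h import *
d=load('w5')
g=[atz(d,p,.05) for p in[(190,56),(366,56)]]; b=[atz(d,p,.056) for p in[(203,112.5),(354,112)]]
print(g,b,(sum(g)-sum(b))/2)
```

```text
[array([0.537, 0.151, 0.05 ]), array([0.65 , 0.154, 0.05 ])] [array([0.549, 0.109, 0.056]), array([0.641, 0.112, 0.056])] [-0.001  0.042 -0.006]
```

The guide marks are at (190,56) and (366,56), and the board marks at (203,112) and (354,112). About 42 mm remain, so home should be near TCP y = 0.065. Slowing down.

```bash
python3 -m pendant '[{"linear":[0.04,0,-0.09],"delta_rot":[0,0,0]},{"linear":[0.04,0,-0.09],"delta_rot":[0,0,0]},{"linear":[0.04,0,-0.09],"delta_rot":[0,0,0]},{"linear":[0.04,0,-0.09],"delta_rot":[0,0,0]},{"linear":[0.04,0,-0.09],"delta_rot":[0,0,0]}]'
python3 -m pendant '[{"linear":[0.04,0,-0.08],"delta_rot":[0,0,0]},{"linear":[0.03,0,-0.06],"delta_rot":[0,0,0]},{"linear":[0.03,0,-0.06],"delta_rot":[0,0,0]},{"linear":[0.03,0,-0.06],"delta_rot":[0,0,0]},{"linear":[0.03,0,-0.06],"delta_rot":[0,0,0]}]'
python3 - <<'E'
from h import *
d=snap('wrist','w6')
for r in(85,): pass
E
```

```text
time_s: 7.0
tcp_pos: [0.5976, 0.0373, 0.0709]
orientation: [[-0.011, 1.0, 0.023], [0.421, 0.025, -0.907], [-0.907, 0.0, -0.421]]
force: [0.1, -3.7, -0.8]
gripper_width: 0.0005
time_s: 7.5
tcp_pos: [0.5974, 0.0479, 0.0707]
orientation: [[-0.01, 1.0, 0.023], [0.421, 0.025, -0.907], [-0.907, 0.0, -0.421]]
force: [0.3, -4.2, 1.3]
gripper_width: 0.0005
```

View pics/w6.png

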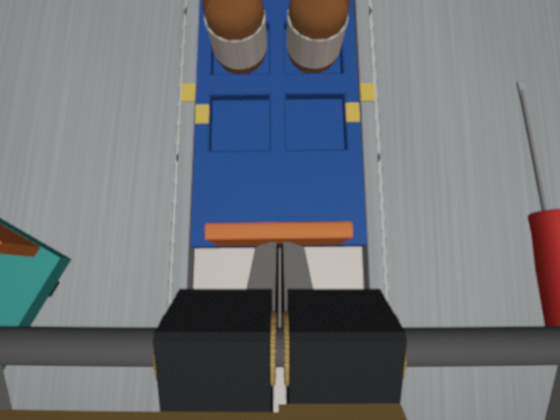

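```bash
python3 -m pendant '[{"linear":[0.02,0,-0.045],"delta_rot":[0,0,0]},{"linear":[0.02,0,-0.045],"delta_rot":[0,0,0]},{"linear":[0.02,0,-0.045],"delta_rot":[0,0,0]},{"linear":[0.02,0,-0.045],"delta_rot":[0,0,0]},{"linear":[0.02,0,-0.045],"delta_rot":[0,0,0]}]'
python3 -m pendant '[{"linear":[0.015,0,-0.03],"delta_rot":[0,0,0]},{"linear":[0.015,0,-0.03],"delta_rot":[0,0,0]},{"linear":[0.015,0,-0.03],"delta_rot":[0,0,0]},{"linear":[0.015,0,-0.03],"delta_rot":[0,0,0]},{"linear":[0.015,0,-0.03],"delta_rot":[0,0,0]}]'
python3 - <<'E'
from h import *
d=snap('wrist','w7')
E
```

```text
time_s: 8.05
tcp_pos: [0.5971, 0.0553, 0.0707]
orientation: [[-0.011, 1.0, 0.023], [0.421, 0.025, -0.907], [-0.907, 0.0, -0.421]]
force: [-0.1, -4.2, 1.2]
gripper_width: 0.0006
time_s: 8.55
tcp_pos: [0.597, 0.0603, 0.0706]
orientation: [[-0.01, 1.0, 0.023], [0.421, 0.025, -0.907], [-0.907, 0.0, -0.421]]
force: [0.9, -4.1, 2.0]
gripper_width: 0.0006
```

View pics/w7.png

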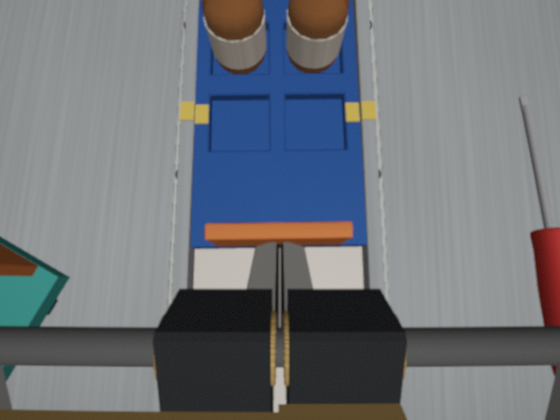

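The marks now nearly coincide: guide (188,111), board (202,113). The remaining gap is about 3–4 mm. Creeping on.

```bash
python3 -m pendant '[{"linear":[0.01,0,-0.02],"delta_rot":[0,0,0]},{"linear":[0.01,0,-0.02],"delta_rot":[0,0,0]},{"linear":[0.01,0,-0.02],"delta_rot":[0,0,0]},{"linear":[0.01,0,-0.02],"delta_rot":[0,0,0]},{"linear":[0,0,0],"delta_rot":[0,0,0]}]'
python3 - <<'E'
from h import *
d=snap('wrist','w8')
E
```

```text
time_s: 9.1
tcp_pos: [0.5964, 0.0636, 0.0703]
orientation: [[-0.012, 1.0, 0.023], [0.422, 0.026, -0.906], [-0.907, -0.001, -0.422]]
force: [-1.1, -2.9, 2.7]
gripper_width: 0.0004
```

View pics/w8.png

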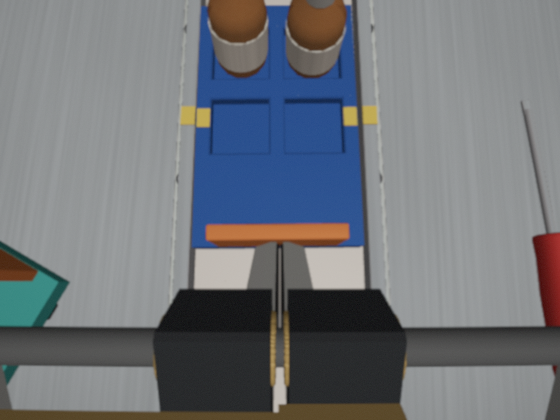

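The board appears to have dropped: the tab image width fell from 147 to 143 px, and the leading edge shows at row 8. I'll back the finger off and inspect.

```bash
python3 -m pendant '[{"linear":[-0.04,0,0.1],"delta_rot":[0,0,0]},{"linear":[-0.1,0,0.2],"delta_rot":[0,0,0]},{"linear":[-0.2,0,0.4],"delta_rot":[0,0,0]},{"linear":[-0.2,0,0.4],"delta_rot":[0,0,0]},{"linear":[-0.2,0,0.4],"delta_rot":[0,0,0]}]'
python3 - <<'E'
from h import *
d=snap('wrist','w9');d=snap('scene','s9'); d=snap('top','t9'); crop('s9',250,160,450,290,4,'s9c');crop('t9',110,140,340,300,3.4,'t9c')
E
```

```text
time_s: 9.65
tcp_pos: [0.5982, 0.0114, 0.0715]
orientation: [[-0.011, 1.0, 0.023], [0.421, 0.025, -0.907], [-0.907, -0.0, -0.421]]
force: [-0.5, 0.3, -0.8]
gripper_width: 0.0006
```

View pics/s9c.png

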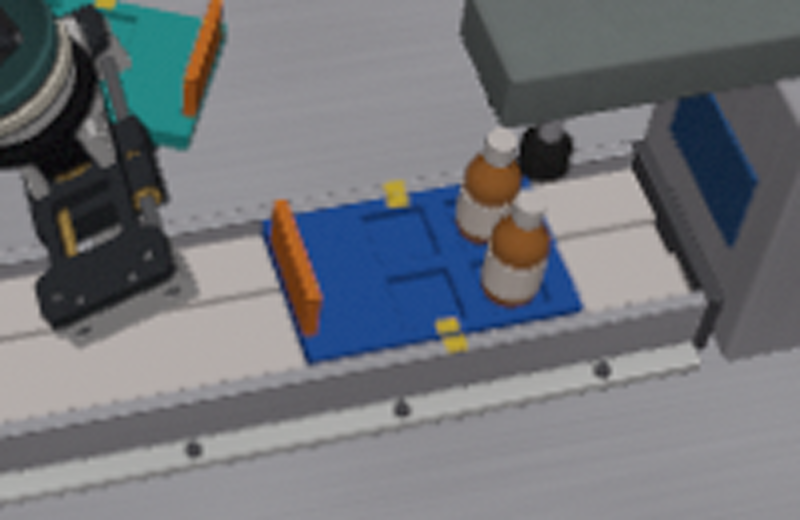

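View pics/t9c.png

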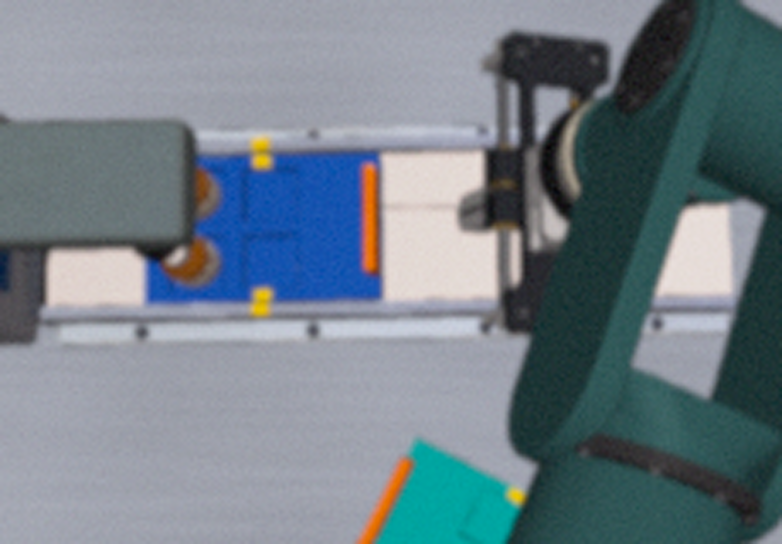

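View pics/w9.png

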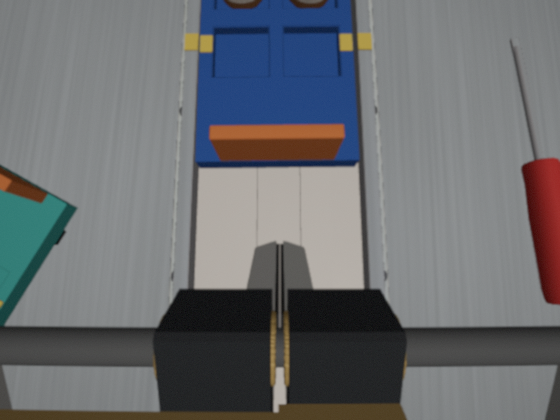

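Run:
```python
from h import *
h=(np.array([.594,.1508,0])+np.array([.5927,.1536,0]))/2
for n,c in(('w9',None),('s9',(250,160,4)),('t9',(110,140,3.4))):
    d=load(n); im=cv2.imread('pics/%s.png'%n)
    for dz,col in((.028,(255,255,255)),(.034,(0,0,255))):
        P=lambda x,y,z: h+x*U+y*V+Z*(dz+z)
        pts=[P(-80,0,0)]*0
        for q in [(-.08,-.05,.022),(-.08,.05,.022),(.08,.05,.022),(.08,-.05,.022),(-.08,-.035,.058),(-.08,.035,.058),(0,.047,.022),(0,-.047,.022)]:
            pts.append(P(*q))
        print(n,dz,proj(d,pts).round(1).tolist())
d=load('w9')
for a,b,w in(((197,165),(357,164),.1),((210,126),(344,125),.07),):
    print([ (z,np.linalg.norm(atz(d,a,z)-atz(d,b,z)).round(4)) for z in((.05,.056) if w==.1 else (.086,.092))],w)
crop('w9',180,0,380,180,4,'w9c')
```

```text
w9 0.028 [[360.4, 158.4], [196.3, 159.5], [205.3, -59.4], [348.5, -60.3], [346.4, 136.0], [209.9, 136.9], [205.5, 42.2], [349.7, 41.2]]
w9 0.034 [[362.6, 155.1], [194.1, 156.3], [203.6, -67.2], [350.1, -68.1], [348.5, 131.4], [207.6, 132.4], [203.7, 36.3], [351.4, 35.3]]
s9 0.028 [[327.5, 250.2], [315.5, 215.1], [381.1, 203.3], [396.1, 237.0], [326.8, 235.1], [318.2, 210.2], [349.1, 210.1], [361.9, 242.5]]
s9 0.034 [[327.7, 248.7], [315.7, 213.5], [381.5, 201.7], [396.6, 235.4], [327.0, 233.4], [318.3, 208.5], [349.4, 208.5], [362.2, 240.9]]
t9 0.028 [[220.0, 184.4], [220.4, 227.4], [150.8, 228.8], [151.2, 185.9], [218.5, 188.0], [218.7, 219.1], [185.5, 226.8], [185.5, 186.4]]
t9 0.034 [[219.8, 183.9], [220.1, 227.2], [150.1, 228.6], [150.5, 185.4], [218.2, 187.5], [218.4, 218.8], [185.0, 226.6], [185.0, 185.9]]
[(0.05, np.float64(0.0972)), (0.056, np.float64(0.0945))] 0.1
[(0.086, np.float64(0.0692)), (0.092, np.float64(0.0668))] 0.07
```

View pics/w9c.png

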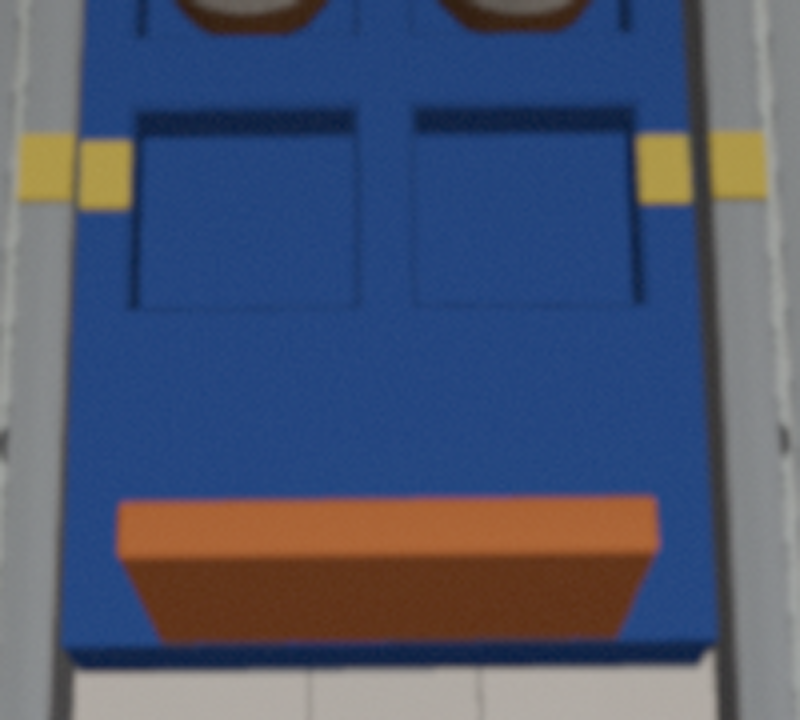

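Run:
```python
from h import *
h=(np.array([.594,.1508,0])+np.array([.5927,.1536,0]))/2
d=load('w8')
for dz in(.028,.034):
    print(dz,proj(d,[h+x*U+y*V+Z*(dz+z) for x,y,z in[(-.08,.05,.022),(-.08,-.05,.022),(.08,.05,.022),(.08,-.05,.022)]]).round(1).tolist())
crop('w8',180,0,380,130,4,'w8c')
need(np.array([.535,-.416,.15]),goalR(0))
```

```text
0.028 [[193.0, 244.9], [365.4, 243.9], [202.6, 4.0], [353.0, 3.1]]
0.034 [[190.5, 243.9], [367.8, 242.9], [200.8, -2.7], [354.8, -3.7]]
tool shift units [-8.356 -2.445 11.77 ] rot units [-0.05  -2.901 -0.011] pos [0.598 0.011 0.072] t 9.8 F [ 0.532 -0.719  0.224]
```

View pics/w8c.png

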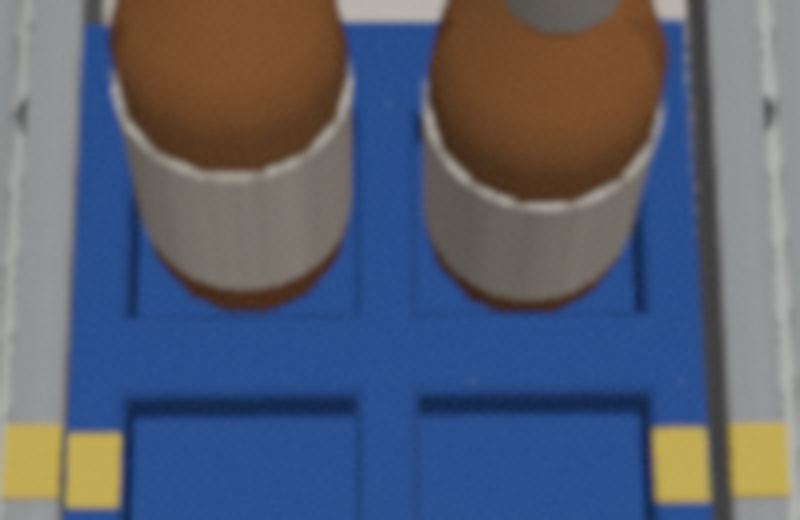

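Measured widths agree with the full 6 mm drop at both ends:

| Edge | Measured | Home | Riding |
|---|---|---|---|
| Leading | 150 px | 150.4 px | 154 px |
| Rear | 163.5 px | 164.1 px | 168.5 px |

The scene view shows both bottles standing, so next is the button.

```bash
python3 -m pendant '[{"linear":[-0.8,0,0.5],"delta_rot":[0,0,0]},{"linear":[-1,0,0.8],"delta_rot":[0,0,0]},{"linear":[-1,0,1],"delta_rot":[0,0,0]},{"linear":[-1,-0.3,1],"delta_rot":[0,-0.5,0]},{"linear":[-1,-0.3,1],"delta_rot":[0,-0.5,0]}]'
python3 -m pendant '[{"linear":[-0.5,-0.3,1],"delta_rot":[0,-0.5,0]},{"linear":[-0.5,-0.3,1],"delta_rot":[0,-0.5,0]},{"linear":[-0.2,-0.4,1],"delta_rot":[0,-0.5,0]},{"linear":[0,-0.4,1],"delta_rot":[0,-0.4,0]},{"linear":[0,-0.4,1],"delta_rot":[0,0,0]}]'
python3 - <<'E'
from h import *
need(np.array([.535,-.416,.15]),goalR(0))
E
```

```text
time_s: 10.3
tcp_pos: [0.584, -0.1658, 0.1504]
orientation: [[-0.008, 1.0, 0.023], [0.28, 0.025, -0.96], [-0.96, -0.002, -0.28]]
force: [-0.9, -0.2, 0.2]
gripper_width: 0.0
time_s: 10.8
tcp_pos: [0.5348, -0.3202, 0.166]
orientation: [[0.001, 1.0, 0.029], [-0.001, 0.029, -1.0], [-1.0, 0.001, 0.001]]
force: [0.8, -0.3, -0.1]
gripper_width: 0.0004
tool shift units [ 0.535 -0.085  3.193] rot units [-0.015  0.004 -0.008] pos [ 0.535 -0.32   0.166] t 10.8 F [ 0.79  -0.289 -0.097]
```

Run:
```python
from h import *
o1,v1=ray(load('top0'),((183.5)/4.5-.5+390,426.5/4.5-.5+140)); o2,v2=ray(load('scene0'),(172.5/5-.5+70,117.5/5-.5+220))
a=np.linalg.lstsq(np.c_[v1,-v2],o2-o1,rcond=None)[0]; print(o1+a[0]*v1,o2+a[1]*v2)
```

```text
[ 0.535 -0.417  0.051] [ 0.535 -0.414  0.05 ]
```

```bash
python3 -m pendant '[{"linear":[0,0,1],"delta_rot":[0,0,0]},{"linear":[0.3,0,1],"delta_rot":[0,0,0]},{"linear":[0.5,0,1],"delta_rot":[0,0,0]},{"linear":[0.5,0,0.2],"delta_rot":[0,0,0]},{"linear":[0,0,0],"delta_rot":[0,0,0]}]'
python3 - <<'E'
from h import *
snap('wrist','w10');d=snap('scene','s10'); d=snap('top','t10'); crop('s10',40,180,160,290,5,'s10c');crop('t10',380,190,460,270,6,'t10c')
need(np.array([.535,-.416,.08]),goalR(0))
E
```

```text
time_s: 11.3
tcp_pos: [0.5356, -0.4163, 0.1221]
orientation: [[-0.005, 1.0, 0.024], [0.005, 0.024, -1.0], [-1.0, -0.005, -0.005]]
force: [0.2, -0.6, 0.1]
gripper_width: 0.0002
tool shift units [ 1.559 -0.086  0.002] rot units [-0.028 -0.003 -0.003] pos [ 0.538 -0.416  0.127] t 11.45 F [0.907 0.154 0.982]
```

View pics/s10c.png

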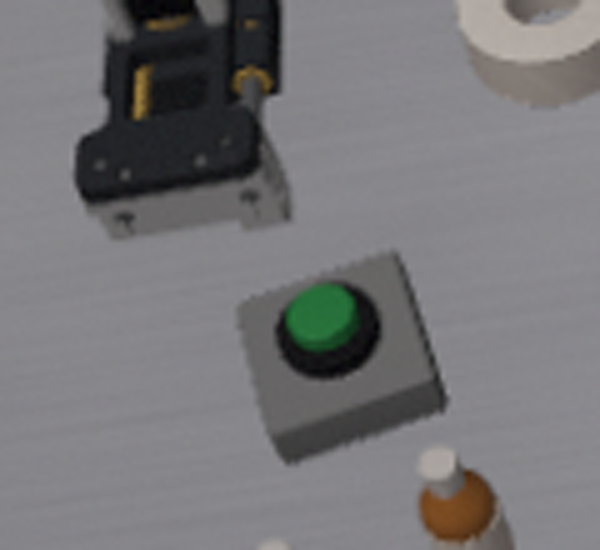

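View pics/w10.png

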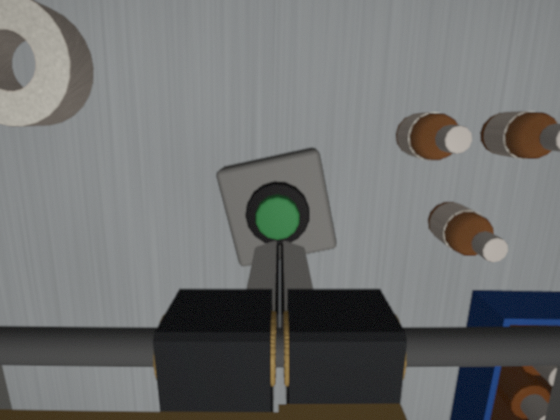

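Run:
```python
from h import *
d=load('w10'); print(atz(d,(278,218),.05), proj(d,[[.538,-.416,.127],[.535,-.4155,.05]]))
s=load('s10'); print(proj(s,[[.538,-.416,.127]])*1, (170/5+40,230/5+180))
```

```text
[ 0.534 -0.415  0.05 ] [[284.665 260.782]
 [279.516 219.18 ]]
[[ 93.518 223.58 ]] (74.0, 226.0)
```

Three views agree on the button: top at (0.535, -0.416, 0.050), centre at wrist pixel (278,218). Descending onto it.

```bash
python3 -m pendant '[{"linear":[0.6,-0.1,0],"delta_rot":[0,0,0]},{"linear":[0.6,0,0],"delta_rot":[0,0,0]},{"linear":[0.5,0,0],"delta_rot":[0,0,0]},{"linear":[0.3,0,0],"delta_rot":[0,0,0]},{"linear":[0.1,0,0],"delta_rot":[0,0,0]}]'
python3 -m pendant '[{"linear":[0.03,0,0],"delta_rot":[0,0,0]},{"linear":[0.03,0,0],"delta_rot":[0,0,0]},{"linear":[0.03,0,0],"delta_rot":[0,0,0]},{"linear":[0.03,0,0],"delta_rot":[0,0,0]},{"linear":[0.03,0,0],"delta_rot":[0,0,0]}]'
```

```text
time_s: 11.95
tcp_pos: [0.534, -0.4164, 0.0623]
orientation: [[-0.001, 1.0, 0.026], [0.001, 0.026, -1.0], [-1.0, -0.001, -0.001]]
force: [-0.3, -0.0, -0.8]
gripper_width: 0.0003
time_s: 12.45
tcp_pos: [0.5342, -0.4176, 0.0591]
orientation: [[0.0, 1.0, 0.025], [-0.001, 0.025, -1.0], [-1.0, 0.0, 0.001]]
force: [-0.1, 0.7, 0.3]
gripper_width: 0.0002
```

```bash
python3 -m pendant '[{"linear":[0.05,0,0],"delta_rot":[0,0,0]},{"linear":[0.05,0,0],"delta_rot":[0,0,0]},{"linear":[0.05,0,0],"delta_rot":[0,0,0]},{"linear":[0.05,0,0],"delta_rot":[0,0,0]},{"linear":[0.05,0,0],"delta_rot":[0,0,0]}]'
python3 -m pendant '[{"linear":[0.03,0,0],"delta_rot":[0,0,0]},{"linear":[0.03,0,0],"delta_rot":[0,0,0]},{"linear":[0.03,0,0],"delta_rot":[0,0,0]},{"linear":[0.03,0,0],"delta_rot":[0,0,0]},{"linear":[0.03,0,0],"delta_rot":[0,0,0]}]'
```

```text
time_s: 12.95
tcp_pos: [0.5341, -0.4173, 0.0513]
orientation: [[-0.0, 1.0, 0.026], [-0.0, 0.026, -1.0], [-1.0, -0.0, 0.0]]
force: [0.1, 0.2, 1.5]
gripper_width: 0.0005
time_s: 13.45
tcp_pos: [0.5341, -0.4174, 0.0472]
orientation: [[0.0, 1.0, 0.025], [-0.0, 0.025, -1.0], [-1.0, 0.0, 0.0]]
force: [-1.8, 1.3, 4.7]
gripper_width: 0.0002
```

```bash
python3 -m pendant '[{"linear":[0.03,0,0],"delta_rot":[0,0,0]},{"linear":[0.03,0,0],"delta_rot":[0,0,0]},{"linear":[0.03,0,0],"delta_rot":[0,0,0]},{"linear":[0.03,0,0],"delta_rot":[0,0,0]},{"linear":[0,0,0],"delta_rot":[0,0,0]}]'
```

```text
time_s: 13.95
tcp_pos: [0.5341, -0.4174, 0.0462]
orientation: [[0.001, 1.0, 0.026], [-0.001, 0.026, -1.0], [-1.0, 0.001, 0.001]]
force: [-4.7, 2.8, 12.9]
gripper_width: 0.0003
```

Force is now rising steeply (1 mm of travel for +8 N), so the button is at its bottom. One more small press to make sure.

```bash
python3 -m pendant '[{"linear":[0.03,0,0],"delta_rot":[0,0,0]},{"linear":[0.03,0,0],"delta_rot":[0,0,0]},{"linear":[0,0,0],"delta_rot":[0,0,0]},{"linear":[0,0,0],"delta_rot":[0,0,0]},{"linear":[0,0,0],"delta_rot":[0,0,0]}]'
python3 - <<'E'
from h import *
snap('wrist','w11');crop('w11',180,120,380,270,4,'w11c')
print(ctrl.state()['force'])
E
```

```text
time_s: 14.45
tcp_pos: [0.5342, -0.4175, 0.046]
orientation: [[0.001, 1.0, 0.026], [-0.002, 0.026, -1.0], [-1.0, 0.001, 0.002]]
force: [-6.5, 5.9, 17.4]
gripper_width: 0.0006
[-7.205  5.085 17.39 ]
```

View pics/w11c.png

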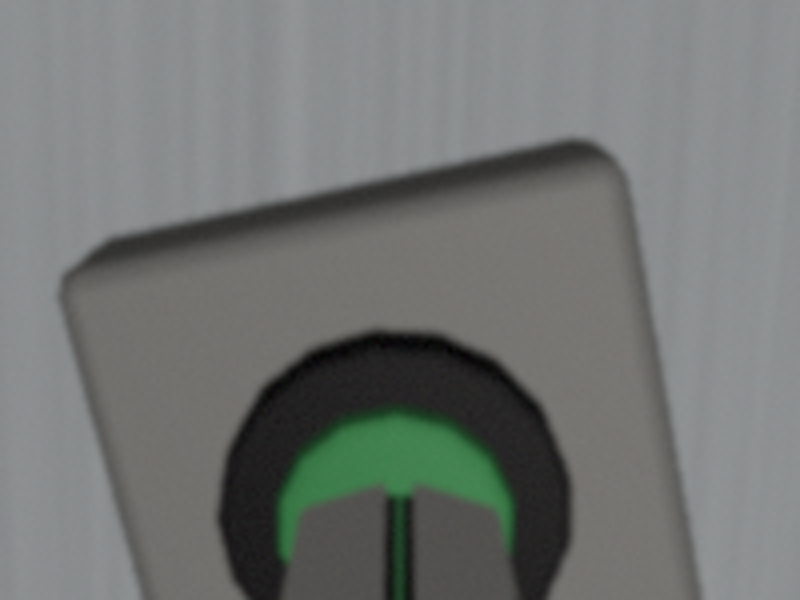

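Stiff stop reached: 17.4 N, with the position stalled at 0.046. The fingers are centred on the green face. Releasing and checking everything.

```bash
python3 -m pendant '[{"linear":[-0.2,0,0],"delta_rot":[0,0,0]},{"linear":[-0.4,0,0],"delta_rot":[0,0,0]},{"linear":[-0.8,0,0],"delta_rot":[0,0,0]},{"linear":[-1,0,0],"delta_rot":[0,0,0]},{"linear":[-1,0,0],"delta_rot":[0,0,0]}]'
python3 -m pendant '[{"linear":[-1,0,0],"delta_rot":[0,0,0]},{"linear":[-0.5,0,0],"delta_rot":[0,0,0]},{"linear":[0,0,0],"delta_rot":[0,0,0]},{"linear":[0,0,0],"delta_rot":[0,0,0]},{"linear":[0,0,0],"delta_rot":[0,0,0]}]'
python3 - <<'E'
from h import *
d=snap('scene','s12'); d=snap('top','t12'); crop('s12',250,160,450,290,4,'s12c');crop('s12',40,180,240,330,4,'s12b')
E
```

```text
time_s: 15.0
tcp_pos: [0.534, -0.4172, 0.1431]
orientation: [[-0.001, 1.0, 0.025], [0.001, 0.025, -1.0], [-1.0, -0.001, -0.001]]
force: [0.2, -0.2, 0.1]
gripper_width: 0.0005
time_s: 15.5
tcp_pos: [0.5334, -0.4167, 0.1854]
orientation: [[-0.003, 1.0, 0.025], [0.003, 0.025, -1.0], [-1.0, -0.003, -0.003]]
force: [0.4, 1.2, -0.3]
gripper_width: 0.0005
```

View pics/s12c.png

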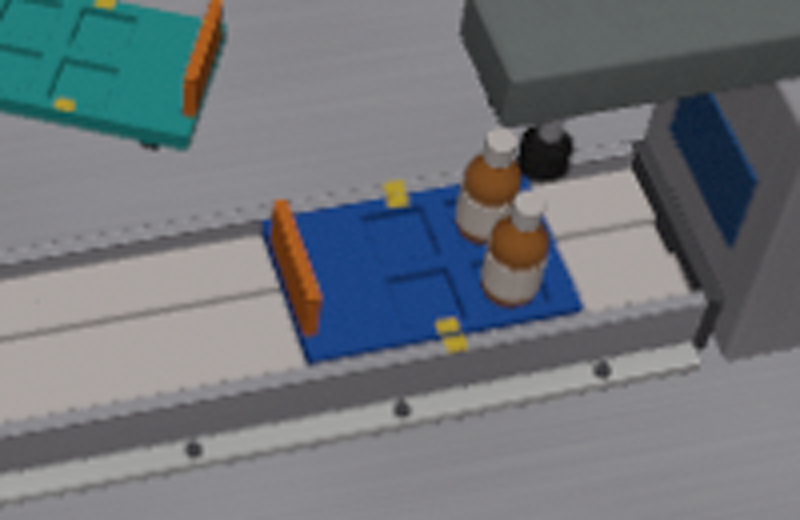

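View pics/s12b.png

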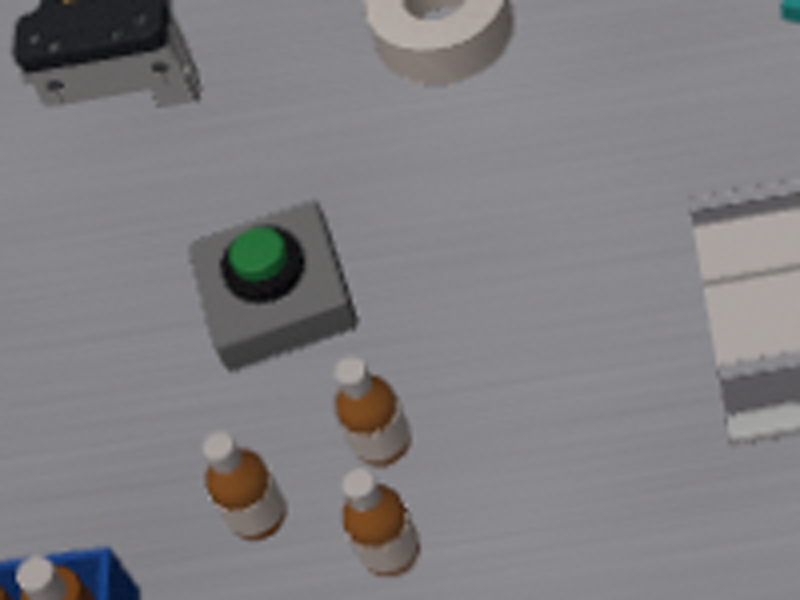

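View pics/t12.png

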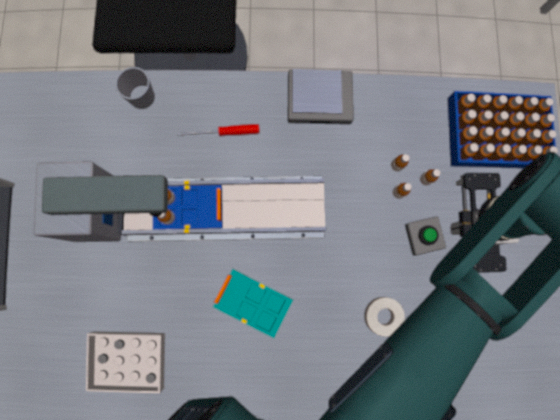

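The last views show the board home with its marks aligned at (447,325) and (456,343). Both bottles are upright, the button is back up, and the spares, roll and driver haven't moved. Handing in.

```bash
python3 -c "
from h import *
print(ctrl.close_job())"
```

```text
the job is handed in; nothing more can be done
None
```

The board is home in its notches with both bottles standing, and the ready button was then pressed fully and released. I handed the job in at about 15.6 s, inside the 48 s limit.

- **Board:** I pushed it by the orange tab with the shut fingertips, about 118 mm along the rails at about 4 N, slowing to a creep at the end. At both the leading and trailing edges, its measured widths in the wrist images match the full 6 mm drop. Its yellow marks line up with those on the guides to about 1 mm. I did not nudge the board afterwards to feel it stop.
- **Bottles:** One bottle looked slightly tilted at the moment of the drop. The later views show both upright in their pockets.
- **Button:** I pressed only after the board was home. It came to a stiff stop at 17 N with the fingertip at z = 0.046 m, and the last image shows it back up. Its joint travel could not be read directly, so "fully down" rests on that stop.
- **Everything else:** The robot was touching nothing at the end. The spares, roll, driver and turquoise look-alike are where they were.

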